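Clear the offcuts off the resin curing box and hold its lid open

ROBOT

A 6-joint arm with a two-finger parallel gripper is mounted at the origin on the work surface. World frame = base frame: x ahead of the robot, y to its left, z up, the work surface at z = 0. Lengths are in m, angles in rad, forces in N, time in s.
With the tool pointing down it reaches from about 0.375 to 0.9 m from the base axis. Payload 3.1 kg.
Tool frame: the origin (TCP) lies between the finger pads, 19 mm behind the fingertips; this is the grasp point; z points along the fingers, y is the line along which they close (so a half turn about z gives the same grasp; the last joint's range is limited). The gripper opens to 87 mm and grips with 3 to 60 N. Pads are 19 mm wide; open, the fingers measure 117 mm over their backs; the gripper's body (75 mm by 190 mm) begins 51 mm behind the grasp point.
Start: joints at [1.099, 0.527, 1.433, -0, 1.181, -0.178], TCP at [0.181, 0.598, 0.241] pointing down, gripper open.
Joint ranges: [-3.08, 3.08], [-0.75, 2.2], [0.22, 2.44], [-1.43, 4.57], [0, 2.65], [-2.85, 2.85]. Speed limits (rad/s): [2.79, 2.79, 3.14, 3.14, 3.14, 3.14].

INTERFACE

Orientations are given as [roll, pitch, yaw] about the fixed x, y, z axes, in that order (R = Rz(yaw) Ry(pitch) Rx(roll)).
In Python, from station import manip gives the robot as it stands.
- The arm moves only by the tool drive_tool, never from a script. Its argument "moves" is text: rows parted by semicolons, each of 7 numbers parted by spaces: the shift along the tool's x, y, z in cm, then the turn, a rotation vector about the tool's x, y, z in rad, then the opening, from 0 (shut) to 1 (fully open). A call has 1 to 12 rows; each row is the pose to reach, as a shift and turn from the pose commanded when the call began, along the tool's axes at that moment; what a row does not reach only later rows make up. A row lasts 1/8 s, in which the tool goes at most 62.5 mm and 10.7 degrees, less where a joint would pass 70% of its speed; a pose out of reach is approached as far as the arm can. A call with a gripper value outside its range is refused whole. The fingers move at their own pace and stop on an object; "newtons" is the grip in N (left out, the last holds). Time passes only in rows, so rows that repeat a pose let the fingers close. It gives the time, the measured TCP pose, the force, the opening and the grip force at its end, in the units of the state.
- manip.get_obs(): the state, without advancing time (a new reading comes with each control period).
- manip.camera(name): name is "scene" or "top"; returns a dict with "frame" (400x640x3 uint8, red, green, blue), "mtx" (3x3 intrinsics, pixels), "cam_to_world" (4x4, takes a point from camera to world coordinates). Camera axes: x right, y up, looking along -z (the intrinsics and any distortion apply to the point x, -y, -z); pixel columns grow to the right and rows downward; lengths in m; the calibration is good to about 2 mm. A picture is of the moment at which its call begins. There is no depth.
- manip.hand_in(): hands the job in; it is judged then, once.
The state is a dict: "clock": time; "qpos": joint angles; "dq": joint speeds; "tau": joint torques, N m; "tool_pos": TCP position; "ee_rot": TCP orientation; "contact_force": force on the tool from outside, world axes, zero at the start; "torque": the same for the moment, N m; "opening": finger opening in m; "gripper_force": force on a finger pad.
Only numpy, scipy, OpenCV 4.12 (cv2) and the standard library are available. Lean on these libraries where they do the work, as an engineer would, in place of code of your own. Each camera call takes 0.05 s, during which the arm holds its last target. There are 200 camera calls.

TASK

Resin offcuts have been left lying on the closed lid of the UV curing box: grip the wooden scraper block, wipe all five sideways off the lid into the steel offcut tray at its end (with the block, not with the fingers), and stand the block back upright on the bench, clear of the tray. Only then lift the lid by the middle of its bar handle and hold it open at 60 degrees, within 7, so that a workmate can take the castings out; it has no stay and falls shut, so do not let it drop, and finish the program while still holding it there. Leave the tubs, pots and other things on the bench where they are.

Things in the scene. Friction and masses are not known exactly. Their poses are not given: they have to be found in the camera images.
- curing_box: grey sheet-steel UV curing box, fixed to the bench: case 190 (x) x 260 (y) x 112 high with a white steel lid on top. Origin: centre of its underside, on the bench. x points from handle side to hinge side, y along its length, z up. The closed lid's flat top is 126 above the bench and covers x -102 to +94, y -136 to +136 here. A dial stands 13 out of the front face at y -60, z 50.
- lid (a joint): the lid's hinge angle in rad: 0 closed (as it starts), grows as the handle side rises, stop at 1.45; 60 degrees is 1.047. Lid 0.65 kg (30 % more or less), no spring or stay: falls shut from any angle when let go. The round bar turns between gripping fingers.
- lid_bar (a point): middle of the lid's handle, moves with the lid: round steel bar 12 dia, 124 long, along the box's y, on two 10 dia arms at its ends; 36 free between bar and lid edge, free air under it. Closed: x -144, y 0, z 120 in the box's frame. From the hinge axis it is 242 along the lid and 8 square to it (upward when closed).
- lid_hinge (a point): middle of the hinge axis: at x = +98, y = 0, z = 112 in the box's frame; the axis is parallel to the box's y axis
- scraper: scraper block, 60 high, 0.19 kg: beech grip 160 x 24 (18 to 60 high) on a black plastic wiping strip 160 x 20 x 18. Starts standing loose on its strip on the bench beside the end of the curing box away from the tray, about 60 clear of the lid's edge. Origin: centre of the strip's underside; x along its length, y across its thickness, z up.
- offcut_tray: open steel tray for offcuts, loose, 0.55 kg, 210 (x) x 150 (y) x 45 high, walls 2, standing on the bench against the +y or the -y end of the curing box, near rim under the lid's overhanging edge, so that what is wiped over that edge drops in. Origin: centre of its underside; axes parallel to the box's.
- chip0: loose lump of cured resin, irregular, about 32 across and 13 high, 11 g, lying on the closed lid, at first within x -65 to +57 and y -102 to +102 of the box's frame. Origin: centre of its underside.
- chip1: loose lump of cured resin, irregular, about 32 across and 13 high, 11 g, lying on the closed lid, at first within x -65 to +57 and y -102 to +102 of the box's frame. Origin: centre of its underside.
- chip2: loose lump of cured resin, irregular, about 32 across and 13 high, 11 g, lying on the closed lid, at first within x -65 to +57 and y -102 to +102 of the box's frame. Origin: centre of its underside.
- chip3: loose disc of cured resin, 34 dia x 11.5, 11 g, lying on the closed lid, at first within x -65 to +57 and y -102 to +102 of the box's frame. Origin: centre of its underside.
- chip4: loose disc of cured resin, 34 dia x 11.5, 11 g, lying on the closed lid, at first within x -65 to +57 and y -102 to +102 of the box's frame. Origin: centre of its underside.
- tub: bystander, loose: clear plastic tub of dried marigold petals, 112 dia x 70. Origin: centre of its underside.
- mixing_cup: bystander, loose: white paper cup with a wooden stirring stick leaning in it, 72 dia x 85 (stick tip about 155 high). Origin: centre of its underside.
- mould: bystander, loose: white casting mould, open top, four cells, 65 x 95 x 18. Origin: centre of its underside.
- pot_a: bystander, loose: small round aluminium pot, 44 dia x 22, on the bench in front of one end of the curing box. Origin: centre of its underside.
- pot_b: bystander, loose: small round aluminium pot, 44 dia x 22, on the bench between the robot and the curing box. Origin: centre of its underside.
- tub_lid: bystander, loose: white round tub lid lying flat, 114 dia x 7. Origin: centre of its underside.
- tape_roll: bystander, loose: roll of paper tape lying flat, 80 dia x 24. Origin: centre of its underside.
Mind the look-alikes: they are no part of the job. Leave any red look-alike of the chip2 alone. What is shaped like the chip1 but red is not meant.

How it is judged:
By the outcome, as a careful person would: the job done as asked, in the order asked, and still so for the second after the job is handed in, while the arm keeps its last pose, push and grip.
It also fails if it takes over 58 s, if anything falls off the work surface, if the arm or the gripper's body presses on something with over 40 N, if the wrist force passes 120 N, or if a joint passes its speed limit or range.

## Working session

There is one attempt and no reset: what is moved stays moved. The work goes in short steps, Python scripts to look and compute and a tool call to move; the robot and the scene stay as the last step left them, time stands still between calls to the robot, and variables do not carry over. Pictures are saved under pics/ and viewed, at most 10 in all, crops included, and the job is handed in when it is done.

Besides the shell and the picture viewer there is one more tool, called after "Call:" in YAML: its name, and indented under it one key for each argument. drive_tool: Moves the arm, as the interface text tells. Its arguments: {"type":"object","properties":{"moves":{"type":"string"},"newtons":{"type":"number"}},"required":["moves"]}

```bash
mkdir -p pics
python3 - <<'E'
from station import manip
import cv2,pickle
d={}
for n in("scene","top"):
    c=manip.camera(n);d[n]=c;cv2.imwrite(f"pics/{n}0.png",cv2.resize(c["frame"][:,:,::-1],(800,500),interpolation=cv2.INTER_CUBIC))
    print(n,c["mtx"].round(1).tolist(),c["cam_to_world"].round(3).tolist(),[k for k in c])
pickle.dump(d,open("cam0.pkl","wb"))
print(manip.get_obs())
E
```

```text
scene [[492.2, 0.0, 322.9], [0.0, 492.2, 197.5], [0.0, 0.0, 1.0]] [[-0.417, -0.548, 0.725, 1.5], [0.909, -0.248, 0.335, 0.455], [-0.003, 0.799, 0.602, 0.951], [0.0, 0.0, 0.0, 1.0]] ['frame', 'mtx', 'cam_to_world']
top [[506.0, 0.0, 319.4], [0.0, 506.0, 204.7], [0.0, 0.0, 1.0]] [[-0.0, 0.986, -0.165, 0.268], [-1.0, -0.003, -0.017, -0.018], [-0.018, 0.165, 0.986, 1.505], [0.0, 0.0, 0.0, 1.0]] ['frame', 'mtx', 'cam_to_world']
{'clock': 0.1, 'qpos': array([ 1.09849010e+00,  5.28358711e-01,  1.43377026e+00,  8.41469657e-06,
        1.18139984e+00, -1.78494894e-01]), 'dq': array([ 0.00033756, -0.00136036, -0.00203434,  0.00016266, -0.00204919,
        0.00095859]), 'tau': array([-4.82587257e-04, -4.40988958e+01, -1.77151680e+01,  6.34433934e-02,
        5.34910080e-02, -5.45860189e-05]), 'tool_pos': array([0.18068118, 0.59766554, 0.2403796 ]), 'ee_rot': array([-3.13968863e+00, -3.51418216e-04,  2.84777778e+00]), 'contact_force': array([-0.06372176,  0.37420916,  0.06433834]), 'torque': array([-0.02221471, -0.02718085, -0.02571992]), 'gripper_force': 0.0, 'opening': 0.08704244753467218}
```

View pics/scene0.png

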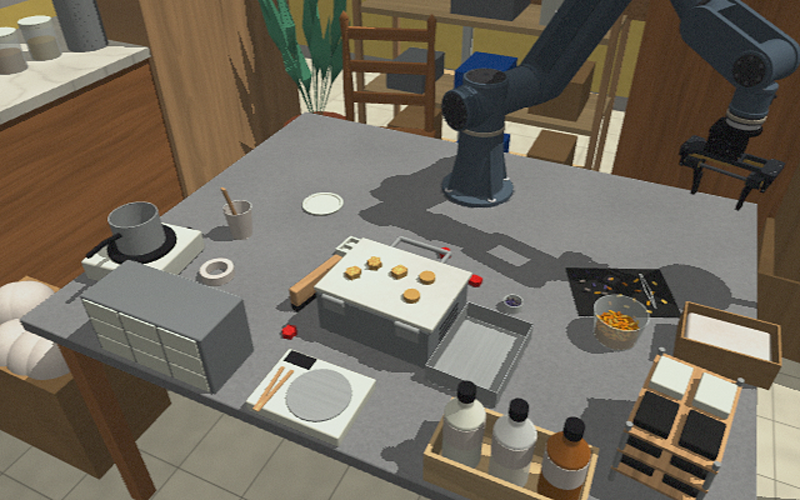

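View pics/top0.png

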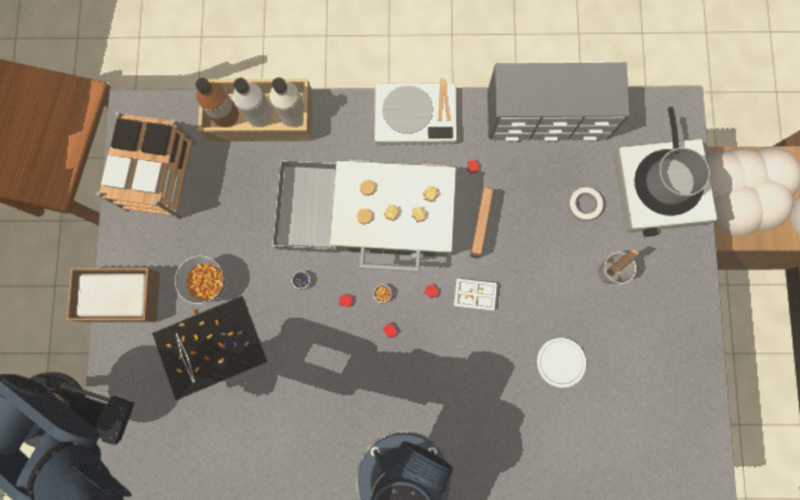

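The scene view shows the box with five chips on its lid, around (395,270), and the tray at its right end. The top view has +y to the left: lid corners near (333,162) to (453,250), tray on the +y side, scraper at (482,222), and red look-alikes on the bench. I'll enlarge that part.

Run:
```python
import cv2,pickle
f=pickle.load(open("cam0.pkl","rb"))["top"]["frame"][:,:,::-1]
cv2.imwrite("pics/crop0.png",cv2.resize(f[120:260,210:410],(800,560),interpolation=cv2.INTER_CUBIC))
```

```text
(no output)
```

View pics/crop0.png

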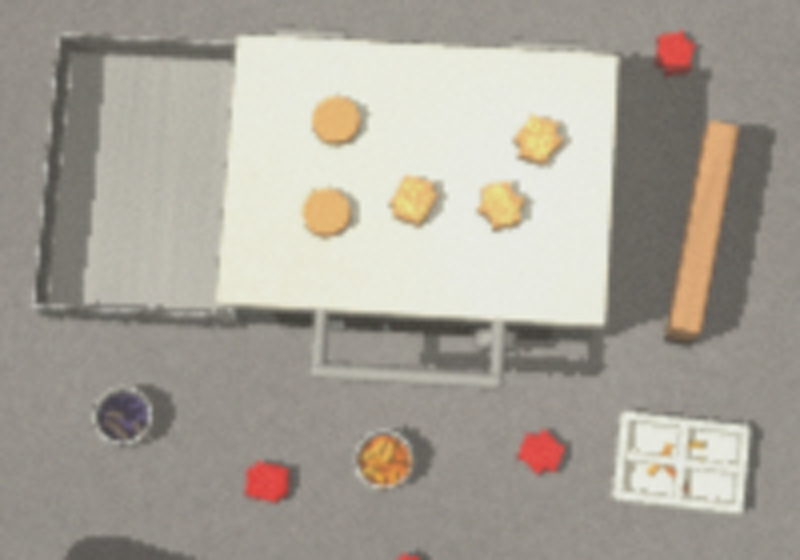

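The crop shows lid corners at (237,37), (620,55), (605,326) and (218,304). The chips are at (336,120), (328,212), (414,200), (501,204) and (540,139), and the scraper's top runs from (723,123) to (684,332). Next I'll compute poses and look at the gripper body's shape.

```bash
cat > h.py <<'E'
import numpy as np,pickle,cv2
def pix2w(c,u,v,z):
    K=c["mtx"];T=c["cam_to_world"]
    d=np.array([(u-K[0,2])/K[0,0],-(v-K[1,2])/K[1,1],-1]);d=T[:3,:3]@d;o=T[:3,3]
    return o+d*(z-o[2])/d[2]
def w2pix(c,p):
    q=c["cam_to_world"][:3,:3].T@(np.array(p)-c["cam_to_world"][:3,3]);K=c["mtx"]
    return np.array([K[0,2]+K[0,0]*q[0]/-q[2],K[1,2]-K[1,1]*q[1]/-q[2]])
E
python3 - <<'E'
from h import *
d=pickle.load(open("cam0.pkl","rb"));c=d["top"]
f=lambda u,v,z:pix2w(c,210+(u+.5)/4-.5,120+(v+.5)/4-.5,z)
L=[f(u,v,.126)for u,v in((237,37),(620,55),(605,326),(218,304))]
M=[(.094,.136),(.094,-.136),(-.102,-.136),(-.102,.136)]
# rigid fit
A=np.array(M);B=np.array(L)[:,:2];a=A.mean(0);b=B.mean(0);H=(A-a).T@(B-b)
yaw=np.arctan2(H[0,1]-H[1,0],H[0,0]+H[1,1]);R=np.array([[np.cos(yaw),-np.sin(yaw)],[np.sin(yaw),np.cos(yaw)]])
t=b-R@a;print("box",t,yaw,"resid mm",((A@R.T+t-B)*1e3).round(1).tolist())
for u,v in((336,120),(328,212),(414,200),(501,204),(540,139)):
    print("chip box",(R.T@(f(u,v,.136)[:2]-t)).round(3))
S=np.array([f(u,v,.06)[:2]for u,v in((708,121),(738,125),(700,334),(668,331))])
s=S.mean(0);ax=(S[0]+S[1]-S[2]-S[3])/2;print("scr",s,"len",np.hypot(*ax),"yaw",np.arctan2(ax[1],ax[0]),"box",R.T@(s-t), "thick",np.hypot(*(S[0]-S[1])))
print("bar",R@[-.144,0]+t)
for n,(u,v),z in(("mould",(682,461),.018),("potb",(384,458),.02),("pota",(124,414),.02)):print(n,f(u,v,z)[:2],R.T@(f(u,v,z)[:2]-t))
im=d["scene"]["frame"][60:180,520:640,::-1];cv2.imwrite("pics/grip.png",cv2.resize(im,(600,600),interpolation=cv2.INTER_CUBIC))
c=d["scene"];T=np.array([.1807,.5977,.2404]);y=2.8478
# tool y axis for down-pointing with yaw
ty=np.array([np.sin(y),-np.cos(y),0])
for h in(.051,.13):
  for e in(-.095,-.0375,.0375,.095):print(h,e,((w2pix(c,T+ty*e+[0,0,h])-[520,60])*5).round())
E
```

```text
box [0.61753154 0.01935315] -0.058549470606938596 resid mm [[1.6, 0.2], [0.5, -0.1], [-0.9, -1.8], [-1.3, 1.6]]
chip box [0.033 0.06 ]
chip box [-0.033  0.062]
chip box [-0.022  0.003]
chip box [-0.021 -0.058]
chip box [ 0.027 -0.082]
scr [ 0.59326365 -0.18577869] len 0.1593547548061091 yaw -0.2005806628907619 box [-0.0122228 -0.2062004] thick 0.022155836187598178
bar [0.47377828 0.02777945]
mould [ 0.4264355  -0.17092071] [-0.17963452 -0.20112999]
potb [0.42888139 0.04843838] [-0.19002884  0.01799634]
pota [0.46202931 0.24146442] [-0.16823283  0.21263131]
0.051 -0.095 [122. 328.]
0.051 -0.0375 [228. 362.]
0.051 0.0375 [373. 409.]
0.051 0.095 [490. 447.]
0.13 -0.095 [162. 196.]
0.13 -0.0375 [272. 228.]
0.13 0.0375 [424. 273.]
0.13 0.095 [548. 309.]
```

View pics/grip.png

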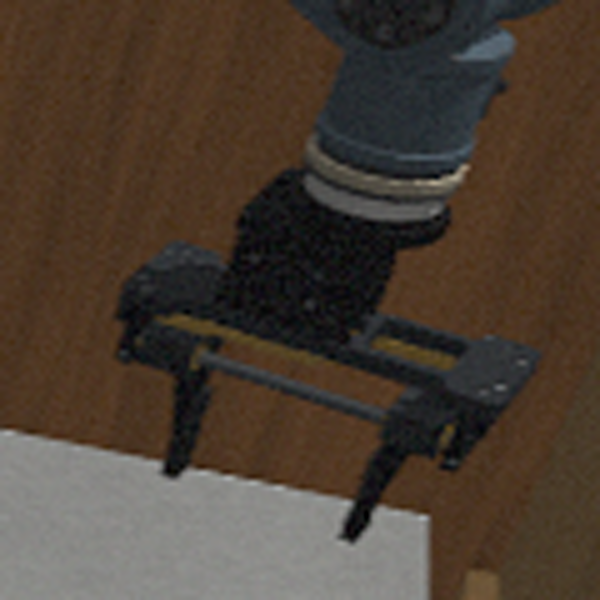

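The box pose is found: (0.6175, 0.0194), yaw −0.0585. The tray is on +y and the scraper lies 70 mm from the lid edge.

The gripper body is 190 mm wide along the closing line, so gripping the block where it stands would hit the lid. I'll turn the gripper parallel to the lid edge, push the block about 65 mm outward with closed fingers, then grip it.

```bash
cat >> h.py <<'E'
from scipy.spatial.transform import Rotation as Ro
BX=np.array([.6175,.0194]);BY=-.0585
def b2w(x,y,z):
    c,s=np.cos(BY),np.sin(BY);return np.array([BX[0]+c*x-s*y,BX[1]+s*x+c*y,z])
def w2b(p):
    c,s=np.cos(BY),np.sin(BY);q=np.array(p[:2])-BX;return np.array([c*q[0]+s*q[1],-s*q[0]+c*q[1],p[2]])
def go(o,targets):
    "targets: list of (xyz world, rpy); prints shift cm + rotvec in tool axes"
    R=Ro.from_euler("xyz",o["ee_rot"])
    for p,r in targets:
        Rt=Ro.from_euler("xyz",r)
        print((R.inv().apply(np.array(p)-o["tool_pos"])*100).round(2),(R.inv()*Rt).as_rotvec().round(3))
def st(o):print("t",round(o["clock"],2),"box",w2b(o["tool_pos"]).round(4),"rpy",o["ee_rot"].round(3),"F",o["contact_force"].round(1),"op",round(o["opening"],4),"gf",round(o["gripper_force"],1),"q",o["qpos"].round(2))
E
python3 - <<'E'
from h import *
from station import manip
o=manip.get_obs();st(o)
r=[np.pi,0,BY+np.pi/2]
go(o,[(b2w(.003,-.180,z),r)for z in(.241,.1,.025)]+[(b2w(.003,-.246,.025),r)])
E
```

```text
t 0.1 box [-0.4699  0.5517  0.2404] rpy [-3.14  -0.     2.848] F [-0.1  0.4  0.1] op 0.087 gf 0.0 q [ 1.1   0.53  1.43  0.    1.18 -0.18]
[-6.305e+01 -6.013e+01  3.000e-02] [-2.000e-03  1.000e-03  1.335e+00]
[-63.05 -60.11  14.13] [-2.000e-03  1.000e-03  1.335e+00]
[-63.05 -60.09  21.63] [-2.000e-03  1.000e-03  1.335e+00]
[-64.59 -66.51  21.64] [-2.000e-03  1.000e-03  1.335e+00]
```

Call:
drive_tool:
  moves: "-63 -60.1 0 0 0 1.335 0; -63 -60.1 0 0 0 1.335 0; -63 -60.1 0 0 0 1.335 0; -63 -60.1 0 0 0 1.335 0; -63 -60.1 0 0 0 1.335 0; -63 -60.1 0 0 0 1.335 0; -63 -60.1 0 0 0 1.335 0; -63 -60.1 0 0 0 1.335 0; -63 -60.1 0 0 0 1.335 0; -63 -60.1 0 0 0 1.335 0; -63 -60.1 0 0 0 1.335 0; -63 -60.1 0 0 0 1.335 0"
  newtons: 10

```text
clock: 1.6
tool_pos: [0.551, -0.0564, 0.241]
ee_rot: [-3.141, -0.0, 1.512]
contact_force: [1.1, 0.7, -0.2]
opening: 0.0005
gripper_force: 0.0
```

Run:
```python
from h import *
from station import manip
o=manip.get_obs();st(o)
r=[np.pi,0,BY+np.pi/2]
go(o,[(b2w(.003,-.180,z),r)for z in(.241,.1,.025)]+[(b2w(.003,-.246,.025),r)])
```

```text
t 1.6 box [-0.062  -0.0795  0.241 ] rpy [-3.141 -0.     1.512] F [ 1.1  0.7 -0.2] op 0.0005 gf 0.0 q [-0.3   0.43  1.61  0.    1.1  -0.25]
[-1.005e+01  6.500e+00 -1.000e-02] [-0.001 -0.    -0.   ]
[-10.05   6.51  14.09] [-0.001 -0.    -0.   ]
[-10.06   6.51  21.59] [-0.001 -0.    -0.   ]
[-16.66   6.51  21.58] [-0.001 -0.    -0.   ]
```

Call:
drive_tool:
  moves: "-8 5 0 0 0 0 0; -8 5 0 0 0 0 0; -8 5 0 0 0 0 0; -8 5 0 0 0 0 0"

```text
clock: 2.1
tool_pos: [0.5947, -0.1363, 0.2406]
ee_rot: [-3.139, -0.001, 1.513]
contact_force: [0.7, 1.0, -0.5]
opening: 0.0001
gripper_force: 0.0
```

Run:
```python
from h import *
from station import manip
o=manip.get_obs();st(o)
r=[np.pi,0,BY+np.pi/2]
go(o,[(b2w(.003,-.180,z),r)for z in(.241,.1,.025)]+[(b2w(.003,-.246,.025),r)])
```

```text
t 2.1 box [-0.0136 -0.1568  0.2406] rpy [-3.139e+00 -1.000e-03  1.513e+00] F [ 0.7  1.  -0.5] op 0.0001 gf 0.0 q [-0.41  0.51  1.47  0.    1.16 -0.35]
[-2.32  1.66 -0.05] [-0.002 -0.001  0.   ]
[-2.34  1.69 14.05] [-0.002 -0.001  0.   ]
[-2.35  1.71 21.55] [-0.002 -0.001  0.   ]
[-8.95  1.71 21.54] [-0.002 -0.001  0.   ]
```

Call:
drive_tool:
  moves: "-2.3 1.7 0 0 0 0 0; -2.3 1.7 0 0 0 0 0; -2.3 1.7 5 0 0 0 0; -2.3 1.7 10 0 0 0 0; -2.3 1.7 14 0 0 0 0; -2.3 1.7 14 0 0 0 0"

```text
clock: 2.85
tool_pos: [0.6079, -0.1582, 0.0982]
ee_rot: [-3.133, -0.004, 1.514]
contact_force: [-0.6, 0.1, 0.2]
opening: 0.0007
gripper_force: 0.0
```

Run:
```python
from h import *
from station import manip
o=manip.get_obs();st(o)
r=[np.pi,0,BY+np.pi/2]
go(o,[(b2w(.003,-.180,z),r)for z in(.1,.025)]+[(b2w(.003,-.246,.025),r)])
c=manip.camera("top");f=c["frame"][:,:,::-1]
cv2.imwrite("pics/push1.png",cv2.resize(f[110:260,260:460],(800,600),interpolation=cv2.INTER_CUBIC))
```

```text
t 2.85 box [ 0.0008 -0.1778  0.0982] rpy [-3.133 -0.004  1.514] F [-0.6  0.1  0.2] op 0.0007 gf 0.0 q [-0.43  0.72  1.53  0.    0.91 -0.38]
[-0.22  0.22 -0.18] [-0.009 -0.004  0.002]
[-0.24  0.28  7.32] [-0.009 -0.004  0.002]
[-6.84  0.27  7.29] [-0.009 -0.004  0.002]
```

View pics/push1.png

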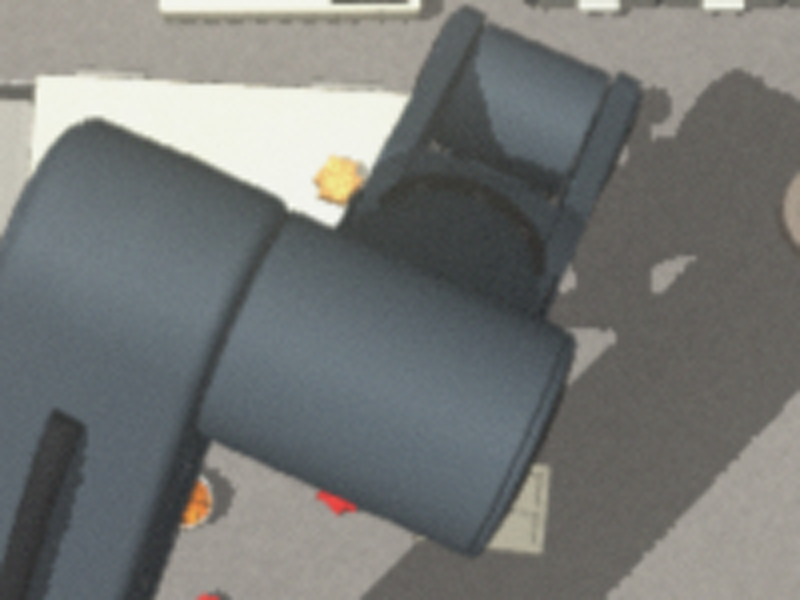

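The arm hides the block from above in this picture, but the measured position agrees with the plan. I'll descend in the gap and then push.

Call:
drive_tool:
  moves: "-0.2 0.2 2 0 0 0 0; -0.2 0.2 4 0 0 0 0; -0.2 0.2 5.5 0 0 0 0; -0.2 0.2 7 0 0 0 0; -0.2 0.2 7 0 0 0 0"

```text
clock: 3.52
tool_pos: [0.6122, -0.1629, 0.0295]
ee_rot: [-3.139, -0.001, 1.513]
contact_force: [-0.3, 0.0, -0.2]
opening: 0.0006
gripper_force: 0.0
```

Run:
```python
from h import *
from station import manip
o=manip.get_obs();st(o)
r=[np.pi,0,BY+np.pi/2]
go(o,[(b2w(.003,-.180,.025),r)]+[(b2w(.003,-.246,.025),r)])
```

```text
t 3.52 box [ 0.0053 -0.1823  0.0295] rpy [-3.139e+00 -1.000e-03  1.513e+00] F [-0.3  0.  -0.2] op 0.0006 gf 0.0 q [-0.44  0.82  1.54 -0.    0.78 -0.38]
[ 0.23 -0.23  0.45] [-0.003 -0.001  0.   ]
[-6.37 -0.24  0.45] [-0.003 -0.001  0.   ]
```

Call:
drive_tool:
  moves: "-0.3 -0.2 0.3 0 0 0 0; -1 -0.2 0.3 0 0 0 0; -1.8 -0.2 0.3 0 0 0 0; -2.6 -0.2 0.3 0 0 0 0; -3.4 -0.2 0.3 0 0 0 0; -4.2 -0.2 0.3 0 0 0 0; -5 -0.2 0.3 0 0 0 0; -5.6 -0.2 0.3 0 0 0 0; -6.1 -0.2 0.3 0 0 0 0; -6.3 -0.2 0.3 0 0 0 0; -6.4 -0.2 0.3 0 0 0 0"

```text
clock: 4.9
tool_pos: [0.6075, -0.227, 0.0282]
ee_rot: [-3.141, -0.0, 1.513]
contact_force: [1.1, 3.2, 1.7]
opening: 0.0006
gripper_force: 1.4
```

Call:
drive_tool:
  moves: "2 0 0 0 0 0 0; 2 0 -5 0 0 0 0; 2 0 -11 0 0 0 0; -6 0 -17 0 0 1.5 0.6; -8 0 -17 0 0 1.5 0.6; -12 10 -17 0 0 1.5 0.6; -12 16 -17 0 0 1.5 0.6; -12 20 -17 0 0 1.5 0.6; -12 20 -17 0 0 1.5 0.6; -12 20 -17 0 0 1.5 0.6; -12 20 -17 0 0 1.5 0.6"

```text
clock: 6.28
tool_pos: [0.8007, -0.3568, 0.1965]
ee_rot: [-3.141, 0.002, 0.008]
contact_force: [-0.3, -0.2, -0.2]
opening: 0.0521
gripper_force: 0.0
```

Run:
```python
from h import *
from station import manip
o=manip.get_obs();st(o)
for n in("top","scene"):
    c=manip.camera(n);pickle.dump(c,open(n+"1.pkl","wb"))
f=pickle.load(open("top1.pkl","rb"))["frame"][:,:,::-1];g=pickle.load(open("scene1.pkl","rb"))["frame"][:,:,::-1]
a=cv2.resize(f[100:250,310:510],(400,300),interpolation=cv2.INTER_CUBIC);b=cv2.resize(g[160:310,190:390],(400,300),interpolation=cv2.INTER_CUBIC)
a=cv2.resize(f[100:200,330:464],(800,597),interpolation=cv2.INTER_CUBIC)
cv2.imwrite("pics/p2.png",cv2.hconcat([cv2.resize(f[100:225,330:430],(400,500),interpolation=cv2.INTER_CUBIC),cv2.resize(g[140:265,210:310],(400,500),interpolation=cv2.INTER_CUBIC)]))
```

```text
t 6.28 box [ 0.2049 -0.3649  0.1965] rpy [-3.141e+00  2.000e-03  8.000e-03] F [-0.3 -0.2 -0.2] op 0.0521 gf 0.0 q [-0.55  0.96  0.64 -0.    1.54  1.02]
```

View pics/p2.png

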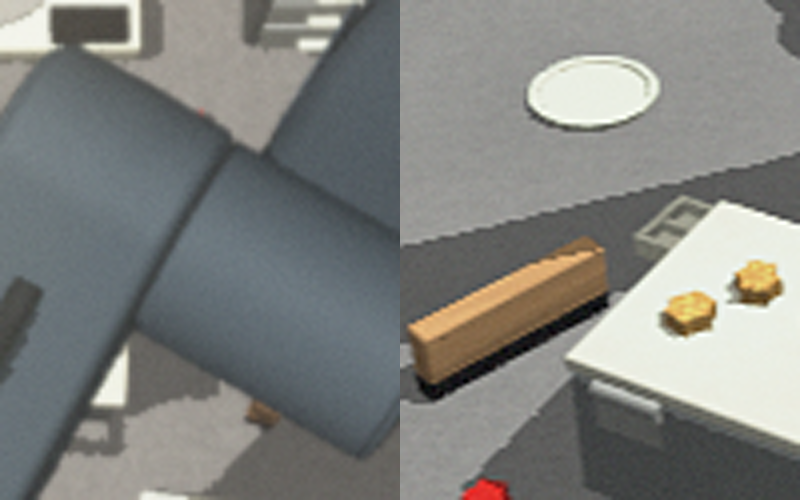

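The block stands upright. In the right panel its top corners are about (410,325), (433,343), (606,252) and (583,237).

Run:
```python
from h import *
from station import manip
c=pickle.load(open("scene1.pkl","rb"))
S=np.array([pix2w(c,210+(u-400+.5)/4-.5,140+(v+.5)/4-.5,.06)for u,v in((410,325),(433,343),(606,252),(583,237))])
s=S.mean(0);a=(S[0]+S[1]-S[2]-S[3])/2;yaw=np.arctan2(a[1],a[0])
print(s,w2b(s),np.hypot(*a[:2]),yaw,"thick",np.hypot(*(S[0]-S[1])[:2]),np.hypot(*(S[2]-S[3])[:2]))
o=manip.get_obs()
r=[np.pi,0,yaw]
for z in(.19,.11,.042):go(o,[([s[0],s[1],z],r)])
```

```text
[ 0.59011937 -0.23901556  0.06      ] [-0.0122251  -0.25957436  0.06      ] 0.15177121535329569 -0.3910409781497771 thick 0.027923151301218054 0.026633714041689176
[-20.86 -12.1    0.74] [0.    0.002 0.405]
[-20.85 -12.1    8.74] [0.    0.002 0.405]
[-20.84 -12.1   15.54] [0.    0.002 0.405]
```

Call:
drive_tool:
  moves: "-20.8 -12.1 0 0 0 0.405 1; -20.8 -12.1 0 0 0 0.405 1; -20.8 -12.1 0 0 0 0.405 1; -20.8 -12.1 0 0 0 0.405 1; -20.8 -12.1 0 0 0 0.405 1; -20.8 -12.1 3 0 0 0.405 1; -20.8 -12.1 5 0 0 0.405 1; -20.8 -12.1 5 0 0 0.405 1"

```text
clock: 7.38
tool_pos: [0.5905, -0.2397, 0.1468]
ee_rot: [-3.141, 0.003, -0.39]
contact_force: [-0.1, 0.2, -0.7]
opening: 0.0868
gripper_force: 0.0
```

Run:
```python
from h import *
from station import manip
o=manip.get_obs();st(o)
go(o,[([.5901,-.239,.044],[np.pi,0,-.391])])
c=manip.camera("scene");pickle.dump(c,open("scene2.pkl","wb"))
f=c["frame"][:,:,::-1].copy()
u0,v0,k=190,150,5
im=cv2.resize(f[v0:v0+110,u0:u0+150],None,fx=k,fy=k,interpolation=cv2.INTER_CUBIC)
R=Ro.from_euler("z",-.391)
for z,w in((.06,.012),(.0,.010)):
    P=[w2pix(c,np.array([.5901,-.239,z])+R.apply([sx*.08,sy*w,0])) for sx,sy in((1,1),(1,-1),(-1,-1),(-1,1))]
    P=((np.array(P)-[u0,v0]+.5)*k).astype(np.int32);cv2.polylines(im,[P],True,(0,255,0),1)
cv2.imwrite("pics/p3.png",im)
```

```text
t 7.38 box [-0.0118 -0.2602  0.1468] rpy [-3.141e+00  3.000e-03 -3.900e-01] F [-0.1  0.2 -0.7] op 0.0868 gf 0.0 q [-0.56  0.66  1.48 -0.    1.01  1.4 ]
[-0.04 -0.05 10.28] [-0.     0.003  0.001]
```

View pics/p3.png

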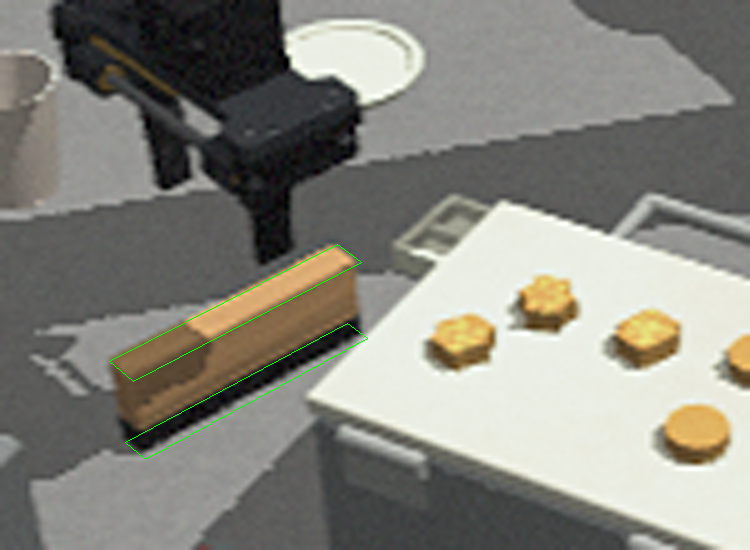

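The projected outline (green) sits on the block, about 3 mm low. The yaw matches and the open fingers straddle it, so I'll descend and grip.

Call:
drive_tool:
  moves: "0 0 3 0 0 0 1; 0 0 6 0 0 0 1; 0 0 8.5 0 0 0 1; 0 0 10.3 0 0 0 1; 0 0 10.3 0 0 0 1; 0 0 10.3 0 0 0 0; 0 0 10.3 0 0 0 0; 0 0 10.3 0 0 0 0; 0 0 10.3 0 0 0 0; 0 0 10.3 0 0 0 0"
  newtons: 45

```text
clock: 8.68
tool_pos: [0.5908, -0.2401, 0.0454]
ee_rot: [3.142, -0.0, -0.392]
contact_force: [0.3, 1.3, 0.1]
opening: 0.0447
gripper_force: 0.0
```

Run:
```python
from h import *
from station import manip
o=manip.get_obs();st(o)
h=o["tool_pos"][2]
r=[np.pi,0,BY]
print("tcp above block base",h)
go(o,[([o["tool_pos"][0],o["tool_pos"][1],.24],o["ee_rot"]),(b2w(-.004,-.26,.24),r),(b2w(-.004,-.122,.24),r)])
```

```text
t 8.68 box [-0.0115 -0.2607  0.0454] rpy [ 3.142 -0.    -0.392] F [0.3 1.3 0.1] op 0.0447 gf 0.0 q [-0.56  0.8   1.53 -0.    0.81  1.4 ]
tcp above block base 0.04540874859713789
[  0.     0.   -19.46] [0. 0. 0.]
[  0.69  -0.31 -19.46] [ 0.    -0.    -0.334]
[ -3.83 -13.35 -19.46] [ 0.    -0.    -0.334]
```

Still closing, so I'll give it more time.

Call:
drive_tool:
  moves: "0 0 0.1 0 0 0 0; 0 0 0.1 0 0 0 0; 0 0 0.1 0 0 0 0; 0 0 0.1 0 0 0 0; 0 0 0.1 0 0 0 0; 0 0 0.1 0 0 0 0"

```text
clock: 9.43
tool_pos: [0.5909, -0.2404, 0.0444]
ee_rot: [3.141, -0.001, -0.392]
contact_force: [-0.6, -2.7, 1.5]
opening: 0.0233
gripper_force: 44.6
```

Call:
drive_tool:
  moves: "0 0 -4 0 0 0 0; 0 0 -9 0 0 0 0; 0 0 -14 0 0 0 0; 0 0 -17 0 0 -0.15 0; -2 -8 -17 0 0 -0.334 0; -3.8 -12.8 -17 0 0 -0.334 0; -3.8 -12.8 -17 0 0 -0.334 0; -3.8 -12.8 -17 0 0 -0.334 0; -3.8 -12.8 -17 0 0 -0.334 0"

```text
clock: 10.55
tool_pos: [0.6045, -0.1084, 0.2139]
ee_rot: [3.141, 0.0, -0.059]
contact_force: [-0.1, 0.1, -1.4]
opening: 0.0237
gripper_force: 44.6
```

Run:
```python
from h import *
from station import manip
o=manip.get_obs();st(o)
r=[np.pi,0,BY]
go(o,[(b2w(-.004,-.125,.19),r),(b2w(-.004,-.125,.172),r),(b2w(-.004,.155,.172),r)])
c=manip.camera("scene")
f=c["frame"][:,:,::-1]
cv2.imwrite("pics/p4.png",cv2.resize(f[130:270,220:400],None,fx=4,fy=4,interpolation=cv2.INTER_CUBIC))
```

```text
t 10.55 box [-0.0055 -0.1283  0.2139] rpy [ 3.141  0.    -0.059] F [-0.1  0.1 -1.4] op 0.0237 gf 44.6 q [-0.36  0.54  1.49 -0.    1.11  1.27]
[ 0.15 -0.33  2.39] [ 0.     0.    -0.001]
[ 0.15 -0.33  4.19] [ 0.     0.    -0.001]
[  0.13 -28.33   4.18] [ 0.     0.    -0.001]
```

View pics/p4.png

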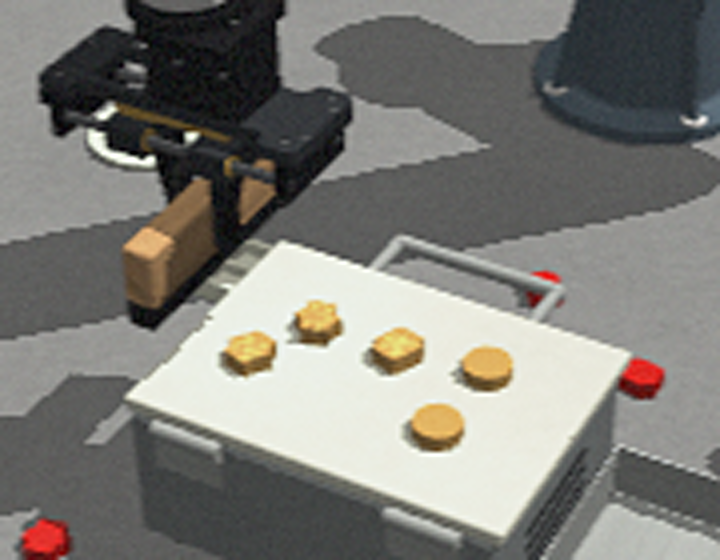

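The block is held level at the lid's −y end, and all five chips are in front of it. I'll lower it to the lid.

Call:
drive_tool:
  moves: "0.1 -0.1 2 0 0 0 0; 0.1 -0.1 3.2 0 0 0 0; 0.1 -0.1 3.7 0 0 0 0; 0.1 -0.1 4.1 0 0 0 0; 0.1 -0.1 4.2 0 0 0 0; 0.1 -0.1 4.2 0 0 0 0"

```text
clock: 11.35
tool_pos: [0.6058, -0.1064, 0.1726]
ee_rot: [3.141, -0.001, -0.058]
contact_force: [0.2, -1.4, -1.9]
opening: 0.0236
gripper_force: 44.6
```

Call:
drive_tool:
  moves: "0 0 0.1 0 0 0 0; 0 -1 0.12 0 0 0 0; 0 -3 0.12 0 0 0 0; 0 -5 0.12 0 0 0 0; 0 -7 0.12 0 0 0 0; 0 -9 0.12 0 0 0 0; 0 -11 0.12 0 0 0 0; 0 -13 0.12 0 0 0 0; 0 -15 0.12 0 0 0 0; 0 -17 0.12 0 0 0 0; 0 -18.5 0.12 0 0 0 0; 0 -19.5 0.12 0 0 0 0"

```text
clock: 12.85
tool_pos: [0.617, 0.0893, 0.1711]
ee_rot: [3.141, -0.0, -0.058]
contact_force: [-0.3, -0.4, -1.5]
opening: 0.024
gripper_force: 44.6
```

Run:
```python
from h import *
from station import manip
o=manip.get_obs();st(o)
r=[np.pi,0,BY]
go(o,[(b2w(-.004,.155,.1715),r)])
c=manip.camera("scene")
f=c["frame"][:,:,::-1]
cv2.imwrite("pics/p5.png",cv2.resize(f[130:310,240:440],None,fx=3,fy=3,interpolation=cv2.INTER_CUBIC))
```

```text
t 12.85 box [-0.0046  0.0697  0.1711] rpy [ 3.141 -0.    -0.058] F [-0.3 -0.4 -1.5] op 0.024 gf 44.6 q [-0.04  0.61  1.5  -0.    1.03  1.59]
[ 0.07 -8.53 -0.04] [ 0.    -0.     0.001]
```

View pics/p5.png

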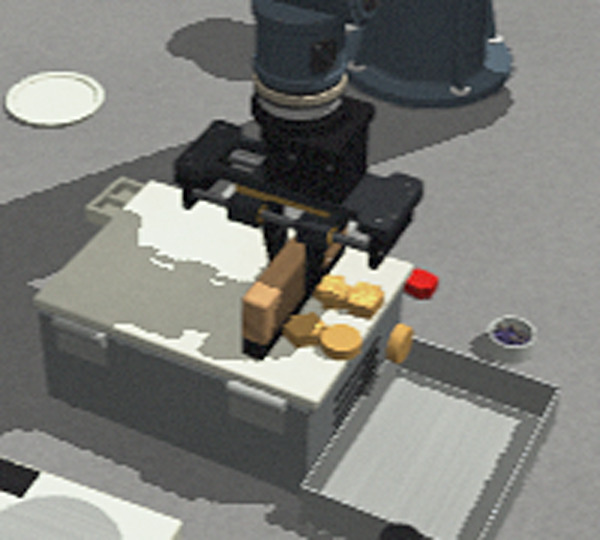

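The wipe is working: four chips lie ahead of the block and one disc is just falling into the tray. I'll continue past the edge.

Call:
drive_tool:
  moves: "0 -1 0 0 0 0 0; 0 -2.2 0 0 0 0 0; 0 -3.4 0 0 0 0 0; 0 -4.6 0 0 0 0 0; 0 -5.8 0 0 0 0 0; 0 -7 0 0 0 0 0; 0 -8 0 0 0 0 0; 0 -9 0 0 0 0 0; 0 -9.6 0 0 0 0 0; 0 -9.6 0 0 0 0 0; 0 -9.6 -3 0 0 0 0; 0 -9.6 -7 0 0 0 0"

```text
clock: 14.4
tool_pos: [0.6216, 0.1835, 0.2403]
ee_rot: [3.141, 0.004, -0.059]
contact_force: [-0.3, 0.4, -1.0]
opening: 0.0238
gripper_force: 44.6
```

Run:
```python
from h import *
from station import manip
o=manip.get_obs();st(o)
r=[np.pi,0,BY]
go(o,[(b2w(-.004,-.275,.24),r),(b2w(-.004,-.275,.1),r),(b2w(-.004,-.275,.0465),r)])
c=manip.camera("scene");pickle.dump(c,open("s6.pkl","wb"));f=c["frame"]
# orange blobs, reported in box coords for tray floor (z~.012) and lid top
hsv=cv2.cvtColor(f,cv2.COLOR_RGB2HSV);m=cv2.inRange(hsv,(10,110,70),(28,255,255))
n,_,s,ce=cv2.connectedComponentsWithStats(m)
for i in range(1,n):
    if s[i,4]>15:
        a,b=w2b(pix2w(c,*ce[i],.01)),w2b(pix2w(c,*ce[i],.13))
        if abs(a[0])<.25 and -.3<a[1]<.35:print(s[i,4],ce[i].round(),"bench",a.round(3),"lid",b.round(3))
```

```text
t 14.4 box [-0.0055  0.164   0.2403] rpy [ 3.141  0.004 -0.059] F [-0.3  0.4 -1. ] op 0.0238 gf 44.6 q [ 0.12  0.56  1.37 -0.    1.21  1.74]
[ 0.16 43.9   0.07] [ 0.001  0.004 -0.   ]
[ 0.22 43.89 14.07] [ 0.001  0.004 -0.   ]
[ 0.24 43.89 19.42] [ 0.001  0.004 -0.   ]
362 [368. 215.] bench [-0.231  0.06   0.01 ] lid [-0.093  0.114  0.13 ]
180 [397. 272.] bench [-0.05   0.223  0.01 ] lid [0.065 0.257 0.13 ]
111 [374. 269.] bench [-0.031  0.165  0.01 ] lid [0.082 0.206 0.13 ]
126 [372. 287.] bench [0.031 0.188 0.01 ] lid [0.137 0.226 0.13 ]
110 [355. 291.] bench [0.064 0.155 0.01 ] lid [0.165 0.198 0.13 ]
```

Four orange blobs show in the tray, one of them larger. I'll put the block back on the bench and then check for the fifth.

Call:
drive_tool:
  moves: "0.2 43.9 0 0 0 0 0; 0.2 43.9 0 0 0 0 0; 0.2 43.9 0 0 0 0 0; 0.2 43.9 0 0 0 0 0; 0.2 43.9 0 0 0 0 0; 0.2 43.9 0 0 0 0 0; 0.2 43.9 0 0 0 0 0; 0.2 43.9 0 0 0 0 0; 0.2 43.9 5 0 0 0 0; 0.2 43.9 10 0 0 0 0; 0.2 43.9 14 0 0 0 0; 0.2 43.9 14 0 0 0 0"

```text
clock: 15.95
tool_pos: [0.5962, -0.252, 0.0974]
ee_rot: [-3.137, 0.008, -0.058]
contact_force: [0.1, -0.5, -2.3]
opening: 0.0236
gripper_force: 44.6
```

Run:
```python
from h import *
from station import manip
o=manip.get_obs();st(o)
r=[np.pi,0,BY]
go(o,[(b2w(-.004,-.275,.0444),r)])
f=[manip.camera("scene")["frame"],manip.camera("top")["frame"]]
k=lambda a:cv2.resize(a[:,:,::-1],(400,500),interpolation=cv2.INTER_CUBIC)
cv2.imwrite("pics/p7.png",cv2.hconcat([k(f[0][205:330,335:435]),k(f[1][110:235,200:300])]))
```

```text
t 15.95 box [-0.0054 -0.2721  0.0974] rpy [-3.137  0.008 -0.058] F [ 0.1 -0.5 -2.3] op 0.0236 gf 44.6 q [-0.57  0.74  1.48  0.    0.94  1.06]
[0.18 0.31 5.3 ] [-0.005  0.008  0.001]
```

View pics/p7.png

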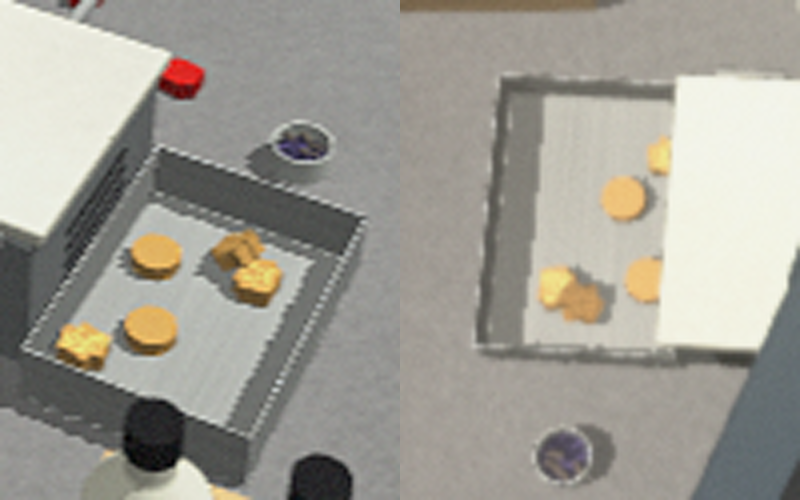

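All five chips are in the tray: two discs and three lumps at (155,257), (150,330), (238,248), (258,283) and (83,345). Now I'll set the block down.

Call:
drive_tool:
  moves: "0.1 0.2 1.5 0 0 0 0; 0.1 0.2 3 0 0 0 0; 0.1 0.2 4.2 0 0 0 0; 0.1 0.2 4.8 0 0 0 0; 0.1 0.2 4.8 0 0 0 0; 0.1 0.2 4.8 0 0 0 0"

```text
clock: 16.8
tool_pos: [0.6002, -0.2565, 0.0533]
ee_rot: [3.141, -0.001, -0.058]
contact_force: [-0.3, -0.6, -2.8]
opening: 0.0238
gripper_force: 44.6
```

Call:
drive_tool:
  moves: "0 0 0.4 0 0 0 0; 0 0 0.7 0 0 0 0; 0 0 0.8 0 0 0 0; 0 0 0.85 0 0 0 0; 0 0 0.85 0 0 0 0; 0 0 0.85 0 0 0 0"

```text
clock: 17.55
tool_pos: [0.5999, -0.2563, 0.0446]
ee_rot: [3.141, -0.0, -0.058]
contact_force: [0.4, 0.6, -2.1]
opening: 0.0238
gripper_force: 44.6
```

Call:
drive_tool:
  moves: "0 0 0.07 0 0 0 0; 0 0 0.07 0 0 0 0; 0 0 0.07 0 0 0 0.7; 0 0 0.07 0 0 0 0.7; 0 0 0.07 0 0 0 0.7; 0 0 0.07 0 0 0 0.7; 0 0 0.07 0 0 0 0.7; 0 0 -4 0 0 0 0.7; 0 0 -9 0 0 0 0.7; 0 0 -15 0 0 0 0.7; 0 0 -20 0 0 0 0.7; 0 0 -20 0 0 0 0.7"

```text
clock: 19.05
tool_pos: [0.6025, -0.2579, 0.2503]
ee_rot: [3.136, -0.01, -0.058]
contact_force: [1.1, 0.0, -0.4]
opening: 0.0609
gripper_force: 0.0
```

Run:
```python
from h import *
from station import manip
o=manip.get_obs();st(o)
r=[np.pi,0,BY+np.pi/2]
go(o,[(b2w(-.144,0,.24),r),(b2w(-.144,0,.15),r),(b2w(-.144,0,.12),r)])
c=manip.camera("scene");f=c["frame"]
hsv=cv2.cvtColor(f,cv2.COLOR_RGB2HSV);m=cv2.inRange(hsv,(8,60,60),(28,255,255));m[:170]=0;m[:,:200]=0;m[260:]=0;m[:,340:]=0
n,_,s,ce=cv2.connectedComponentsWithStats(m)
for i in range(1,n):
    if s[i,4]>40:print(s[i],ce[i].round(1))
for z in(.06,.018):print([w2pix(c,b2w(-.004+a,-.275+b,z)).round(0).tolist()for a,b in((.08,-.012),(.08,.012),(-.08,.012),(-.08,-.012))])
```

```text
t 19.05 box [ 0.0012 -0.2777  0.2503] rpy [ 3.136 -0.01  -0.058] F [ 1.1  0.  -0.4] op 0.0609 gf 0.0 q [-0.57  0.56  1.35  0.    1.22  1.05]
[-14.52 -27.78   0.72] [ 0.012 -0.004 -1.57 ]
[-14.61 -27.83   9.72] [ 0.012 -0.004 -1.57 ]
[-14.64 -27.85  12.72] [ 0.012 -0.004 -1.57 ]
[211 197  40  43 732] [230.8 218.3]
[[211.0, 226.0], [217.0, 229.0], [250.0, 198.0], [244.0, 196.0]]
[[213.0, 237.0], [219.0, 240.0], [252.0, 209.0], [245.0, 207.0]]
```

The block stands exactly where the model predicts. Next is the bar.

Call:
drive_tool:
  moves: "-14.6 -27.8 0 0 0 -1.57 0.38; -14.6 -27.8 0 0 0 -1.57 0.38; -14.6 -27.8 0 0 0 -1.57 0.38; -14.6 -27.8 0 0 0 -1.57 0.38; -14.6 -27.8 0 0 0 -1.57 0.38; -14.6 -27.8 0 0 0 -1.57 0.38; -14.6 -27.8 0 0 0 -1.57 0.38; -14.6 -27.8 0 0 0 -1.57 0.38; -14.6 -27.8 0 0 0 -1.57 0.38; -14.6 -27.8 0 0 0 -1.57 0.38; -14.6 -27.8 5 0 0 -1.57 0.38; -14.6 -27.8 5 0 0 -1.57 0.38"

```text
clock: 20.6
tool_pos: [0.4669, 0.0302, 0.1915]
ee_rot: [-3.131, -0.001, 1.511]
contact_force: [-0.1, 0.1, 1.1]
opening: 0.0332
gripper_force: 0.0
```

Run:
```python
from h import *
from station import manip
c=pickle.load(open("cam0.pkl","rb"))["top"]
f=lambda u,v:w2b(pix2w(c,210+(u+.5)/4-.5,120+(v+.5)/4-.5,.126))
print("bar ends",f(313,375),f(500,382))
o=manip.get_obs();st(o)
r=[np.pi,0,BY+np.pi/2]
go(o,[(b2w(-.144,0,.12),r)])
```

```text
bar ends [-0.14658407  0.06505249  0.126     ] [-0.14426631 -0.06389722  0.126     ]
t 20.6 box [-0.151   0.002   0.1915] rpy [-3.131e+00 -1.000e-03  1.511e+00] F [-0.1  0.1  1.1] op 0.0332 gf 0.0 q [-0.17  0.4   1.86 -0.    0.89 -0.11]
[-0.21  0.77  7.14] [-0.01  -0.001 -0.002]
```

Call:
drive_tool:
  moves: "-0.1 0.4 0 0 0 0 0.38; -0.1 0.4 0 0 0 0 0.38; -0.1 0.4 1 0 0 0 0.38; -0.1 0.4 1 0 0 0 0.38; -0.1 0.4 1 0 0 0 0.38"

```text
clock: 21.22
tool_pos: [0.4741, 0.0285, 0.1846]
ee_rot: [-3.142, -0.0, 1.512]
contact_force: [0.5, 1.2, 0.2]
opening: 0.0334
gripper_force: 0.0
```

Run:
```python
from h import *
from station import manip
o=manip.get_obs();st(o)
go(o,[(b2w(-.144,0,.12),[np.pi,0,BY+np.pi/2])])
```

```text
t 21.23 box [-0.1437  0.0007  0.1846] rpy [-3.142 -0.     1.512] F [0.5 1.2 0.2] op 0.0334 gf 0.0 q [-0.18  0.42  1.86 -0.    0.87 -0.12]
[-0.07 -0.03  6.46] [-0.    -0.    -0.001]
```

Call:
drive_tool:
  moves: "-0.1 0 2 0 0 0 0.38; -0.1 0 4 0 0 0 0.38; -0.1 0 5.5 0 0 0 0.38; -0.1 0 6.4 0 0 0 0.38; -0.1 0 6.4 0 0 0 0.38; -0.1 0 6.4 0 0 0 0.38; -0.1 0 6.4 0 0 0 0; -0.1 0 6.4 0 0 0 0; -0.1 0 6.4 0 0 0 0; -0.1 0 6.4 0 0 0 0; -0.1 0 6.4 0 0 0 0; -0.1 0 6.4 0 0 0 0"
  newtons: 40

```text
clock: 22.72
tool_pos: [0.4725, 0.0277, 0.1206]
ee_rot: [-3.138, -0.0, 1.512]
contact_force: [-3.7, -0.4, 5.6]
opening: 0.0107
gripper_force: 40.0
```

Run:
```python
from h import *
from station import manip
o=manip.get_obs();st(o)
y0=w2b(o["tool_pos"])[1]
for d in(5,10,15,20,25,30,35,40,45,50,55,60):
    a=np.radians(d);c,s=np.cos(a),np.sin(a)
    p=b2w(.098-.242*c+.008*s,y0,.112+.242*s+.008*c);print(d,end=" ");go(o,[(p,o["ee_rot"])])
```

```text
t 22.73 box [-0.1453 -0.0002  0.1206] rpy [-3.138 -0.     1.512] F [-3.7 -0.4  5.6] op 0.0107 gf 40.0 q [-0.18  0.53  1.92 -0.    0.7  -0.12]
5 [ 0.    0.28 -2.04] [0. 0. 0.]
10 [ 0.    0.62 -4.13] [0. 0. 0.]
15 [ 0.    1.14 -6.18] [0. 0. 0.]
20 [ 0.    1.83 -8.17] [0. 0. 0.]
25 [  0.    2.7 -10.1] [0. 0. 0.]
30 [  0.     3.73 -11.94] [0. 0. 0.]
35 [  0.     4.92 -13.69] [0. 0. 0.]
40 [  0.     6.25 -15.33] [0. 0. 0.]
45 [  0.     7.72 -16.84] [0. 0. 0.]
50 [  0.     9.32 -18.22] [0. 0. 0.]
55 [  0.    11.04 -19.46] [0. 0. 0.]
60 [  0.    12.85 -20.54] [0. 0. 0.]
```

Call:
drive_tool:
  moves: "0 0.05 -0.5 0 0 0 0; 0 0.13 -1 0 0 0 0; 0 0.28 -2 0 0 0 0; 0 0.43 -3 0 0 0 0; 0 0.62 -4.1 0 0 0 0; 0 0.86 -5.2 0 0 0 0; 0 1.14 -6.2 0 0 0 0; 0 1.47 -7.2 0 0 0 0; 0 1.83 -8.2 0 0 0 0; 0 2.25 -9.1 0 0 0 0; 0 2.5 -9.7 0 0 0 0; 0 2.7 -10.1 0 0 0 0"

```text
clock: 24.22
tool_pos: [0.4969, 0.0262, 0.221]
ee_rot: [-3.131, 0.0, 1.513]
contact_force: [-7.9, -2.9, -2.0]
opening: 0.0107
gripper_force: 40.0
```

```bash
cat > lid.py <<'E'
from h import *
from station import manip
o=manip.get_obs();st(o)
b=w2b(o["tool_pos"]);print("lid deg",np.degrees(np.arctan2(b[2]-.112,.098-b[0])-np.arctan2(.008,.242)),"r",np.hypot(b[2]-.112,.098-b[0]),"want .2421")
for d in(30,35,40,45,50,55,60):
    a=np.radians(d);c,s=np.cos(a),np.sin(a)
    p=b2w(.098-.242*c+.008*s,0,.112+.242*s+.008*c);print(d,end=" ");go(o,[(p,[np.pi,0,BY+np.pi/2])])
E
python3 lid.py
```

```text
t 24.23 box [-0.1208 -0.0003  0.221 ] rpy [-3.131  0.     1.513] F [-7.9 -2.9 -2. ] op 0.0107 gf 40.0 q [-0.17  0.39  1.76 -0.    1.   -0.11]
lid deg 24.57794441739563 r 0.24446361923446738 want .2421
30 [ 0.03  1.31 -1.91] [-0.01  0.    0.  ]
35 [ 0.03  2.48 -3.66] [-0.01  0.    0.  ]
40 [ 0.03  3.81 -5.31] [-0.01  0.    0.  ]
45 [ 0.03  5.27 -6.83] [-0.01  0.    0.  ]
50 [ 0.03  6.86 -8.23] [-0.01  0.    0.  ]
55 [ 0.03  8.56 -9.47] [-0.01  0.    0.  ]
60 [  0.03  10.37 -10.57] [-0.01  0.    0.  ]
```

Call:
drive_tool:
  moves: "0 0.6 -0.9 0 0 0 0; 0 1.2 -1.8 0 0 0 0; 0 1.8 -2.7 0 0 0 0; 0 2.4 -3.6 0 0 0 0; 0 3 -4.4 0 0 0 0; 0 3.7 -5.3 0 0 0 0; 0 4.4 -6.1 0 0 0 0; 0 5.2 -6.8 0 0 0 0; 0 5.9 -7.5 0 0 0 0; 0 6.4 -7.9 0 0 0 0; 0 6.7 -8.2 0 0 0 0; 0 6.7 -8.2 0 0 0 0"

```text
clock: 25.72
tool_pos: [0.5629, 0.0221, 0.3061]
ee_rot: [-3.131, 0.001, 1.512]
contact_force: [-16.3, -0.8, 14.9]
opening: 0.011
gripper_force: 40.0
```

```bash
python3 lid.py
```

```text
t 25.73 box [-0.0546 -0.0005  0.3061] rpy [-3.131e+00  1.000e-03  1.512e+00] F [-16.3  -0.8  14.9] op 0.011 gf 40.0 q [-0.16  0.38  1.5  -0.    1.27 -0.1 ]
lid deg 49.92500697118235 r 0.24689554882110912 want .2421
30 [ 0.06 -5.23  6.67] [-0.011  0.001  0.   ]
35 [ 0.06 -4.05  4.91] [-0.011  0.001  0.   ]
40 [ 0.05 -2.73  3.27] [-0.011  0.001  0.   ]
45 [ 0.05 -1.27  1.74] [-0.011  0.001  0.   ]
50 [0.05 0.32 0.35] [-0.011  0.001  0.   ]
55 [ 0.05  2.03 -0.9 ] [-0.011  0.001  0.   ]
60 [ 0.04  3.83 -1.99] [-0.011  0.001  0.   ]
```

Call:
drive_tool:
  moves: "0 0.4 -0.5 0 0 0 0; 0 0.9 -1 0 0 0 0; 0 1.4 -1.4 0 0 0 0; 0 1.9 -1.8 0 0 0 0; 0 2.4 -2.1 0 0 0 0; 0 2.9 -2.45 0 0 0 0; 0 3.3 -2.7 0 0 0 0; 0 3.3 -2.7 0 0 0 0; 0 3.3 -2.7 0 0 0 0"

```text
clock: 26.85
tool_pos: [0.6005, 0.0198, 0.3322]
ee_rot: [3.141, 0.001, 1.512]
contact_force: [-6.1, -0.3, 4.6]
opening: 0.0111
gripper_force: 40.0
```

```bash
python3 lid.py
python3 - <<'E'
from h import *
from station import manip
c=[manip.camera("scene")["frame"],manip.camera("top")["frame"]]
k=lambda a:cv2.resize(a[:,:,::-1],(400,500),interpolation=cv2.INTER_CUBIC)
cv2.imwrite("pics/p8.png",cv2.resize(c[0][100:325,200:500,::-1],(800,600),interpolation=cv2.INTER_CUBIC))
E
```

```text
t 26.85 box [-0.017  -0.0006  0.3322] rpy [3.141e+00 1.000e-03 1.512e+00] F [-6.1 -0.3  4.6] op 0.0111 gf 40.0 q [-0.15  0.41  1.38 -0.    1.35 -0.09]
lid deg 60.52403106910568 r 0.2484159709925773 want .2421
30 [ 0.06 -9.06  9.22] [ 0.     0.001 -0.001]
35 [ 0.06 -7.86  7.48] [ 0.     0.001 -0.001]
40 [ 0.06 -6.52  5.85] [ 0.     0.001 -0.001]
45 [ 0.06 -5.04  4.34] [ 0.     0.001 -0.001]
50 [ 0.06 -3.44  2.96] [ 0.     0.001 -0.001]
55 [ 0.06 -1.72  1.74] [ 0.     0.001 -0.001]
60 [0.06 0.09 0.66] [ 0.     0.001 -0.001]
```

Call:
drive_tool:
  moves: "0 0 0 0 0 0 0; 0 0 0 0 0 0 0; 0 0 0 0 0 0 0; 0 0 0 0 0 0 0"

```text
clock: 27.45
tool_pos: [0.6004, 0.0198, 0.3321]
ee_rot: [3.142, 0.001, 1.512]
contact_force: [-4.6, -1.0, 4.7]
opening: 0.0105
gripper_force: 40.0
```

```bash
python3 lid.py|head -2
python3 - <<'E'
from h import *
from station import manip
c=manip.camera("scene");f=c["frame"]
hsv=cv2.cvtColor(f,cv2.COLOR_RGB2HSV)
w=cv2.inRange(hsv,(0,0,120),(180,40,255))
for d in range(44,80,4):
    a=np.radians(d);C,S=np.cos(a),np.sin(a)
    P=[]
    for x,y in((.094,.136),(.094,-.136),(-.102,-.136),(-.102,.136)):
        dx,dz=x-.098,.014
        P.append(w2pix(c,b2w(.098+dx*C+dz*S,y,.112-dx*S+dz*C)))
    m=np.zeros(w.shape,np.uint8);cv2.fillPoly(m,[np.int32(np.round(P))],1)
    roi=cv2.dilate(m,np.ones((25,25)))
    print(d,m.sum(),round(((w>0)&(m>0)).sum()/(((w>0)&(roi>0))|(m>0)).sum(),3))
E
```

```text
t 27.45 box [-0.0171 -0.0006  0.3321] rpy [3.142e+00 1.000e-03 1.512e+00] F [-4.6 -1.   4.7] op 0.0105 gf 40.0 q [-0.15  0.41  1.38 -0.    1.35 -0.09]
lid deg 60.50432656645461 r 0.2484238855346772 want .2421
44 8121 0.765
48 8233 0.774
52 8322 0.78
56 8393 0.78
60 8351 0.77
64 8193 0.753
68 8052 0.735
72 7909 0.714
76 7684 0.687
```

```bash
python3 -c "
from station import manip
print(manip.hand_in())"
```

```text
the job is handed in; nothing more can be done
None
```

I wiped all five offcuts into the tray with the block and stood the block back upright on the bench, clear of the tray; the lid is held open by its bar at about 60° (worked out from the arm's position), and the job is handed in at about 27.5 s.

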